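# Set the sprung end stop on its middle catch

### The arm

A 6-joint arm with a two-finger parallel gripper is mounted at the origin on the work surface. World frame = base frame: x ahead of the robot, y to its left, z up, the work surface at z = 0. Lengths are in m, angles in rad, forces in N, time in s.
With the tool pointing down it reaches from about 0.4 to 0.825 m from the base axis. Payload 7 kg.
Tool frame: the origin (TCP) lies at the very end of the fingers, on their centre line; the grasp point (between the pads) lies 19 mm behind it (bot.grip_point_offset is the distance from the TCP to the grasp point, in m); z points along the fingers, y is the line along which they close (so a half turn about z gives the same grasp; the last joint's range is limited). The gripper opens to 88 mm and grips with 3 to 60 N. Pads are 19 mm wide; open, the fingers measure 130 mm over their backs; the gripper's body (78 mm by 193 mm) begins 47 mm behind the grasp point.
Start: joints at [-1.029, 0.359, 0.012, 0, -1.224, -0.288], TCP at [0.169, -0.653, 0.227] pointing down, gripper open.
Joint ranges: [-3.07, 3.07], [-1.43, 2.12], [-1.02, 1.25], [-3.03, 1.67], [-3.05, -0], [-3.03, 3.03]. Speed limits (rad/s): [2.39, 2.39, 3.01, 3.14, 3.14, 3.14].

### API

Orientations are given as [roll, pitch, yaw] about the fixed x, y, z axes, in that order (R = Rz(yaw) Ry(pitch) Rx(roll)).
In Python, from station import telemetry, vision, workorder, bot gives the robot as it stands.
- The arm moves only by the tool carry_out, never from a script. Its argument "increments" is a list of rows, each a list of 3 entries, a list of its own where there are three numbers: the shift along the tool's x, y, z in cm, then the turn, a rotation vector about the tool's x, y, z in rad, then the closure, from -1 (fully open) to 1 (shut). A call has 1 to 5 rows; each row shifts and turns the commanded pose from where the row before left it, along the tool's axes as they then stand; what a row does not reach is not made up. A row lasts 1/10 s, in which the tool goes at most 50 mm and 8.59 degrees, less where a joint would pass 70% of its speed; a pose out of reach is approached as far as the arm can. A call with a gripper value outside its range is refused whole. The fingers move at their own pace and stop on an object; the grip force is fixed at half the most. Time passes only in rows, so rows that do not move let the fingers close. It gives the time, the measured TCP pose, the force, the opening and the grip force at its end, in the units of the state.
- telemetry.get_obs(): the state, without advancing time (a new reading comes with each control period).
- vision.grab_frame(name): name is "scene" or "side" or "wrist"; returns (picture, depth): 420x560x3 uint8, red, green, blue; 420x560 float32, m along the optical axis (not along the pixel's ray), 0 where there is no reading.
- vision.camera_model(name): a dict with "fx", "fy", "cx", "cy" (pixels), "camera_from_world" (4x4, takes a point from world to camera coordinates); the wrist camera has in their place "T_tool_cam" (4x4, takes a point from camera to tool coordinates, whose origin is the TCP and whose axes are the flange's). Camera axes: x right, y down, z forward; pixel columns grow to the right and rows downward; lengths in m; the calibration is good to about 2 mm. A picture is of the moment at which its call begins: read the wrist's pose just before it. camera_model takes no time and is no camera call.
- workorder.hand_in(): hands the job in; it is judged then, once.
The state is a dict: "clock": time; "q": joint angles; "dq": joint speeds; "joint_efforts": joint torques, N m; "tool_pos": TCP position; "tool_rot": TCP orientation; "ft_force": force on the tool from outside, world axes, zero at the start; "moment": the same for the moment, N m; "opening": finger opening in m; "grasp_force": force on a finger pad.
Only numpy, scipy, OpenCV 4.12 (cv2) and the standard library are available. Lean on these libraries where they do the work, as an engineer would, in place of code of your own. Each camera call takes 0.05 s, during which the arm holds its last target. There are 200 camera calls.

### The job

Set the blue-faced end stop on the welding table to its middle position: push its slide in against the spring until the brass stop pin snaps in behind the first tooth, then let go so that the slide springs back and rests latched on the pin. It must end on the middle catch, neither sprung all the way back nor caught at the far one. Leave the yellow-faced stop in its parked position and do not move the loose parts and tools lying around.

Things in the scene. Friction and masses are not known exactly. Their poses are not given: they have to be found in the camera images.
- blue_stop: the end stop to set, fixed. Steel base plate 210 x 100 x 14 mm, origin at its underside's centre; x = the way the slide is pushed in (level, roughly away from the robot), y left. On it a grey slide block 90 long, 92 wide, 16 to 66 mm above the table, too big to grip, with blue rear face and top patch and a nose ahead of it. On the +y side a brass stop pin with red tab, out to y = 120 mm
- blue_slide (a joint): slide travel along +x of blue_stop, m: 0 parked (start), 0.070 hard end. Spring pushes back: 4 N at 0, 7 N at 0.030, 10 N at 0.060, up to 3 N more as a tooth passes the pin. Released below 0.025 it returns to 0 (at 0.025 to 0.032 it may hang half caught: push again); released between 0.035 and 0.053 it returns to 0.030 and stays (middle catch); pushed past about 0.059 it stays at 0.060 (far catch)
- blue_push (a point): centre of the slide's blue rear push face (92 mm wide, 50 high, square to x of blue_stop), 41 mm above the table, moves with the slide; parked it is at x = -90 mm, y = 0 of blue_stop. Behind it only the last 15 mm of the base plate, top 14 mm above the table
- blue_pin (a joint): travel of the brass stop pin outwards (+y of blue_stop), m: 0 fully in (engaged), 0.006 as a tooth passes, 0.010 fully out; sprung inwards with 2 to 5 N. Holding it out past 0.007 frees a caught slide, which springs back to 0
- blue_pin_tab (a point): inner (slide-side) face of the pin's upright red tab, 36 mm wide, top 74 mm above the table; this point is 63 mm above the table. Only needed to free a slide caught at the far catch by mistake: push the tab outwards (+y of blue_stop)
- yellow_stop: a second stop of the same build, with a yellow push face and top patch, fixed to the table; same origin and axes. Leave alone
- yellow_slide (a joint): travel of the yellow stop's slide, m, same meaning; starts parked at 0 and must stay there
- steel_block: loose bright steel block 40 x 40 x 50 mm high standing between the two stops, origin at the centre of its underside; leave alone
- hammer: loose hammer 260 mm long, about 28 mm thick, wooden handle, lying lengthwise to the left of the stops (its x axis runs from handle to head), origin at mid length on its underside; leave alone
- flat_bar: loose aluminium-coloured flat bar 200 x 40 x 10 mm lying lengthwise to the right of the stops, origin at the centre of its underside; leave alone

How it is judged:
On the way:
1. the fingers push the blue stop's slide in against its spring (more than 15 mm) (value of joint blue_slide above 0.015 m and contact force between the fingers and blue_stop above 0.5 N).
At the end, for the whole second after the job is handed in: The blue slide stands still on its middle catch (joint value 28 to 34 mm) with its pin fully in (under 2 mm); the yellow slide is parked (under 4 mm) (value of joint blue_slide between 0.028 and 0.034 m and velocity of joint blue_slide between -0.005 and 0.005 m/s and value of joint blue_pin below 0.002 m and value of joint yellow_slide below 0.004 m); the robot touches nothing.
It fails at once if the yellow stop's slide is pushed by more than 8 mm (value of joint yellow_slide above 0.008 m).
It fails at once if the steel block is moved or lifted by more than 15 mm (distance of steel_block from where it was at the start of the episode above 0.015 m).
It fails at once if the hammer is moved or lifted by more than 15 mm (distance of hammer from where it was at the start of the episode above 0.015 m).
It fails at once if the flat bar is moved or lifted by more than 15 mm (distance of flat_bar from where it was at the start of the episode above 0.015 m).
It also fails if it takes over 35 s, if anything falls off the work surface, if the arm or the gripper's body presses on something with over 40 N, if the wrist force passes 120 N, or if a joint passes its speed limit or range.

## Working session

There is one attempt and no reset: what is moved stays moved. The work goes in short steps, Python scripts to look and compute and a tool call to move; the robot and the scene stay as the last step left them, time stands still between calls to the robot, and variables do not carry over. Pictures are saved under pics/ and viewed, at most 10 in all, crops included, and the job is handed in when it is done.

Besides the shell and the picture viewer there is one more tool, called after "Emit:" as name([rows], argument=value, ...), one row to a line, values as JSON. carry_out: Moves the arm, as the interface text tells. Its arguments: {"type":"object","properties":{"increments":{"type":"array","items":{"type":"array"}}},"required":["increments"]}

```bash
mkdir -p pics; ls; python3 - <<'E'
from station import telemetry, vision
import cv2,numpy as np
o=telemetry.get_obs();print({k:np.round(v,3) for k,v in o.items()})
ims=[]
for n in("scene","side"):
    p,d=vision.grab_frame(n);np.savez(f"pics/{n}0.npz",p=p,d=d)
    cv2.imwrite(f"pics/{n}0.png",cv2.cvtColor(p,cv2.COLOR_RGB2BGR))
    m=vision.camera_model(n);print(n,m)
print(vision.camera_model("wrist"))
E
```

```text
pics
{'clock': np.float64(0.0), 'q': array([-1.029,  0.359,  0.011, -0.   , -1.224, -0.288]), 'dq': array([ 0.001,  0.   , -0.002,  0.   , -0.001, -0.   ]), 'joint_efforts': array([-2.0000e-03, -5.8272e+01,  2.9305e+01,  6.9970e+00,  7.0000e-03,
       -0.0000e+00]), 'tool_pos': array([ 0.169, -0.653,  0.226]), 'tool_rot': array([ 3.14 , -0.   , -2.888]), 'ft_force': array([-0.239, -0.521, -0.14 ]), 'moment': array([-0.019, -0.049,  0.02 ]), 'grasp_force': np.float64(0.0), 'opening': np.float64(0.087)}
scene {'fx': 382.63769598283676, 'fy': 382.63769598283676, 'cx': 277.07231987356886, 'cy': 206.4373067133331, 'camera_from_world': array([[-1.04274743e-01,  9.94548315e-01, -6.54156616e-04,
         4.20277440e-02],
       [ 7.60341687e-01,  7.92950137e-02, -6.44664890e-01,
        -4.05680666e-01],
       [-6.41098508e-01, -6.77196483e-02, -7.64465010e-01,
         1.30980814e+00],
       [ 0.00000000e+00,  0.00000000e+00,  0.00000000e+00,
         1.00000000e+00]])}
side {'fx': 505.6965649600811, 'fy': 505.6965649600811, 'cx': 273.7354749869141, 'cy': 209.35753636286034, 'camera_from_world': array([[-0.81487481, -0.579554  , -0.00980832,  0.47403216],
       [-0.4217666 ,  0.60445743, -0.67582849,  0.26849177],
       [ 0.39760782, -0.54657879, -0.73699366,  1.2520222 ],
       [ 0.        ,  0.        ,  0.        ,  1.        ]])}
{'fx': 311.2045315509438, 'fy': 311.2045315509438, 'cx': 286.3889088427262, 'cy': 208.58759389425973, 'T_tool_cam': array([[-7.35031680e-04, -9.61379456e-01, -2.75225364e-01,
         7.50473864e-02],
       [ 9.99999692e-01, -7.81998098e-04,  6.09153603e-05,
         9.77727758e-06],
       [-2.73788487e-04, -2.75225234e-01,  9.61379735e-01,
        -1.59273200e-01],
       [ 0.00000000e+00,  0.00000000e+00,  0.00000000e+00,
         1.00000000e+00]])}
```

View pics/scene0.png

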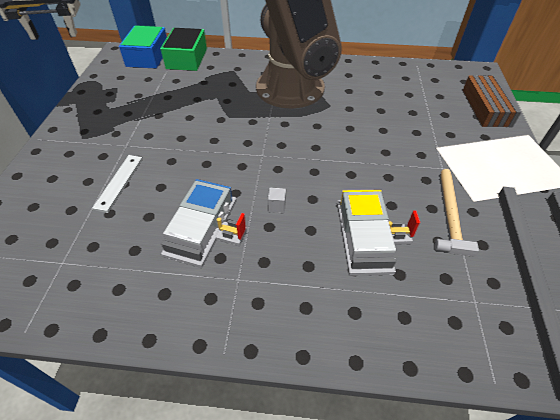

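View pics/side0.png

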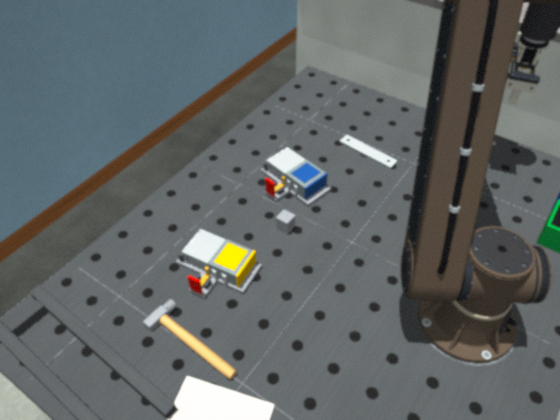

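The scene view shows the blue patch at about (207,196), its red tab at (240,226), the steel block at (277,198), the yellow stop at (368,230) and the flat bar at (118,182). The side view shows the blue stop's top at about (300,172), with its rear face at lower right.

```bash
cat > h.py <<'E'
import numpy as np,cv2
from station import vision
def ray(n,uv,z):
    m=vision.camera_model(n);T=np.linalg.inv(m["camera_from_world"])
    uv=np.atleast_2d(uv).astype(float)
    d=np.c_[(uv[:,0]-m["cx"])/m["fx"],(uv[:,1]-m["cy"])/m["fy"],np.ones(len(uv))]@T[:3,:3].T
    o=T[:3,3];return o+d*((z-o[2])/d[:,2])[:,None]
def cloud(n,d):
    m=vision.camera_model(n);T=np.linalg.inv(m["camera_from_world"])
    v,u=np.mgrid[:420,:560]
    P=np.stack([(u-m["cx"])/m["fx"]*d,(v-m["cy"])/m["fy"]*d,d],-1)
    return P@T[:3,:3].T+T[:3,3]
def rect(P):
    r=cv2.minAreaRect((P[:,:2]*1000).astype(np.float32));return np.round(r[0],1),np.round(r[1],1),round(r[2],1)
E
python3 - <<'E'
from h import *
for n in("scene","side"):
    f=np.load(f"pics/{n}0.npz");p,d=f["p"],f["d"];hsv=cv2.cvtColor(p,cv2.COLOR_RGB2HSV)
    W=cloud(n,d)
    for name,lo,hi in(("blue",(100,120,60),(125,255,255)),("yellow",(25,150,120),(35,255,255)),("red",(0,180,90),(6,255,255))):
        m=cv2.inRange(hsv,lo,hi)
        k,l,st,c=cv2.connectedComponentsWithStats(m)
        for i in range(1,k):
            if st[i,4]<40: continue
            w=W[l==i];
            if not(0.3<np.median(w[:,0])<1 and abs(np.median(w[:,1]))<.5): continue
            top=(l==i)&(abs(W[...,2]-.066)<.006)
            uv=np.argwhere(top)[:,::-1]
            print(n,name,c[i].round(1),st[i,4],"z",np.percentile(w[:,2],[5,50,95]).round(3))
            if name!="red" and len(uv)>20: print("   top rect mm",rect(ray(n,uv,.066)),len(uv), "corners",(cv2.boxPoints(cv2.minAreaRect((ray(n,uv,.066)[:,:2]*1000).astype(np.float32)))).round(0).tolist())
            if name=="red": print("   med",np.median(w,0).round(3))
    # whole slide top
    t=((abs(W[...,2]-.066)<.006)&(W[...,0]>.3)&(W[...,0]<.9)&(abs(W[...,1])<.4)).astype(np.uint8)
    k,l,st,c=cv2.connectedComponentsWithStats(t)
    for i in range(1,k):
        if st[i,4]>300: 
            uv=np.argwhere(l==i)[:,::-1];print(n,"slab",st[i,4],rect(ray(n,uv,.066)))
E
```

```text
scene blue [212.7 183.3] 62 z [0.065 0.067 0.069]
   top rect mm (array([ 531. , -142.6]), array([92.2,  6.6]), 76.7) 62 corners [[517.0, -187.0], [524.0, -188.0], [545.0, -98.0], [538.0, -97.0]]
scene blue [204.6 196.2] 554 z [0.066 0.068 0.069]
   top rect mm (array([ 572.9, -154. ]), array([69.1, 59.5]), 78.5) 553 corners [[537.0, -182.0], [595.0, -194.0], [609.0, -126.0], [551.0, -114.0]]
scene yellow [360.1 190.5] 68 z [0.065 0.066 0.069]
   top rect mm (array([517.1, 214.7]), array([ 3.2, 88.8]), 6.0) 68 corners [[511.0, 259.0], [520.0, 170.0], [523.0, 171.0], [514.0, 259.0]]
scene yellow [364.9 204.6] 595 z [0.065 0.067 0.069]
   top rect mm (array([560. , 220.9]), array([57.8, 69.8]), 6.0) 589 corners [[528.0, 253.0], [535.0, 183.0], [592.0, 189.0], [585.0, 259.0]]
scene red [413.3 222.9] 169 z [0.027 0.055 0.075]
   med [0.595 0.329 0.055]
scene red [240.6 225.5] 142 z [0.029 0.06  0.076]
   med [ 0.646 -0.056  0.06 ]
scene slab 2361 (array([ 614.6, -158.9]), array([ 94. , 176.5]), 78.4)
scene slab 2485 (array([602.4, 225.3]), array([176.7,  93.2]), 7.0)
side blue [305.4 172
[... 351 characters left out ...]
-98.0], [534.0, -96.0]]
side yellow [230.6 256.2] 490 z [0.063 0.066 0.069]
   top rect mm (array([560.8, 220.2]), array([59.3, 68.9]), 7.6) 486 corners [[527.0, 250.0], [536.0, 182.0], [595.0, 190.0], [586.0, 258.0]]
side yellow [245.6 263.5] 93 z [0.056 0.065 0.069]
   top rect mm (array([514.9, 216.3]), array([ 8.1, 88.3]), 7.8) 75 corners [[505.0, 259.0], [517.0, 172.0], [525.0, 173.0], [513.0, 261.0]]
side red [269.5 185.6] 97 z [0.027 0.058 0.073]
   med [ 0.635 -0.054  0.058]
side red [194.4 283.7] 130 z [0.027 0.057 0.075]
   med [0.585 0.335 0.057]
side slab 1115 (array([ 609.5, -156.4]), array([ 95.1, 173.1]), 78.2)
side slab 1781 (array([596.5, 228.7]), array([173.3,  94.5]), 7.7)
```

Emit:
carry_out([
  [[0, 0, 0], [0, 0, 0.12], 1],
  [[0, 0, 0], [0, 0, 0.12], 1],
  [[0, 0, 0], [0, 0, 0.12], 1],
  [[0, 0, 0], [0, 0, 0.095], 1],
  [[0, 0, 0], [0, 0, 0], 1],
])

```text
clock: 0.6
tool_pos: [0.1694, -0.6531, 0.226]
tool_rot: [3.141, -0.0, 2.939]
ft_force: [0.1, 0.8, 0.5]
opening: 0.0529
grasp_force: 0.0
```

Emit:
carry_out([
  [[-1.4, 4.1, 0], [0, 0, 0], 1],
  [[-1.4, 4.1, 0], [0, 0, 0], 1],
  [[-1.4, 4.1, 0], [0, 0, 0], 1],
  [[-1.4, 4.1, 0], [0, 0, 0], 1],
  [[-1.4, 4.1, 0], [0, 0, 0], 1],
])

```text
clock: 1.1
tool_pos: [0.2795, -0.4649, 0.2264]
tool_rot: [3.141, -0.0, 2.943]
ft_force: [2.2, 0.8, 0.4]
opening: 0.0134
grasp_force: 0.0
```

Emit:
carry_out([
  [[-1.4, 4.1, 0], [0, 0, 0], 1],
  [[-1.4, 4.1, 0], [0, 0, 0], 1],
  [[-1.4, 4.1, 0], [0, 0, 0], 1],
  [[-1.4, 4.1, 0], [0, 0, 0], 1],
  [[-1.4, 4.1, 0], [0, 0, 0], 1],
])

```text
clock: 1.6
tool_pos: [0.3891, -0.278, 0.2267]
tool_rot: [3.142, 0.0, 2.944]
ft_force: [2.3, -0.8, 0.3]
opening: 0.0007
grasp_force: 0.0
```

Emit:
carry_out([
  [[-1.4, 4.1, 0], [0, 0, 0], 1],
  [[-1.4, 4.1, 0], [0, 0, 0], 1],
  [[-1.4, 4.1, 0], [0, 0, 0], 1],
  [[-1.4, 4.1, 0], [0, 0, 0], 1],
  [[0, 0, 0], [0, 0, 0], 1],
])

```text
clock: 2.1
tool_pos: [0.4784, -0.1267, 0.2265]
tool_rot: [3.141, 0.001, 2.948]
ft_force: [-0.5, 0.1, -0.2]
opening: 0.0004
grasp_force: 0.0
```

```bash
python3 - <<'E'
from h import *
from station import telemetry
from scipy.spatial.transform import Rotation as R
o=telemetry.get_obs();m=vision.camera_model("wrist")
p,d=vision.grab_frame("wrist");cv2.imwrite("pics/w1.png",cv2.cvtColor(p,cv2.COLOR_RGB2BGR))
T=np.eye(4);T[:3,:3]=R.from_euler("xyz",o["tool_rot"]).as_matrix();T[:3,3]=o["tool_pos"];T=T@m["T_tool_cam"]
v,u=np.mgrid[:420,:560];D=np.stack([(u-m["cx"])/m["fx"],(v-m["cy"])/m["fy"],np.ones_like(u)],-1)@T[:3,:3].T
W=T[:3,3]+D*d[...,None]
t=((abs(W[...,2]-.066)<.005)&(W[...,0]>.45)&(W[...,1]<-.05)&(d>0)).astype(np.uint8)
k,l,st,c=cv2.connectedComponentsWithStats(t);i=1+np.argmax(st[1:,4]);s=l==i
print("slab z",np.median(W[s][:,2]));Q=(T[:3,3]+D*((.066-T[2,3])/D[...,2])[...,None])[s]
r=rect(Q);print(r,cv2.boxPoints(cv2.minAreaRect((Q[:,:2]*1000).astype(np.float32))).round(1).tolist())
hsv=cv2.cvtColor(p,cv2.COLOR_RGB2HSV);b=cv2.inRange(hsv,(100,120,60),(125,255,255))>0
f=b&(W[...,2]<.06)&(W[...,2]>.02);print("face pts",f.sum(),np.median(W[f],0) if f.any() else 0)
print(o["tool_pos"],o["tool_rot"])
E
```

```text
slab z 0.06663568479186371
(array([ 548.1, -149. ]), array([90.4, 45. ]), 78.8) [[517.2999877929688, -189.0], [561.5, -197.8000030517578], [579.0, -109.0], [534.7999877929688, -100.30000305175781]]
face pts 138 [ 0.52353947 -0.16730046  0.05368228]
[ 0.47836968 -0.12670029  0.22648666] [3.14121558e+00 6.24314443e-04 2.94758920e+00]
```

View pics/w1.png

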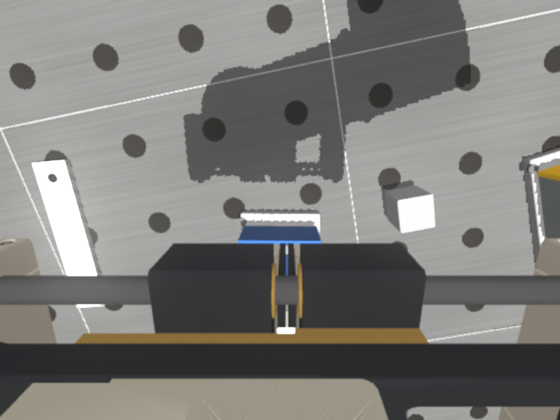

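Emit:
carry_out([
  [[0, -0.8, 4], [0, 0, 0], 1],
  [[0, 0, 4.5], [0, 0, 0], 1],
  [[0, 0, 4.5], [0, 0, 0], 1],
  [[0, 0, 4], [0, 0, 0], 1],
  [[0, 0, 2.4], [0, 0, 0], 1],
])

```text
clock: 2.65
tool_pos: [0.4723, -0.1389, 0.0298]
tool_rot: [-3.141, -0.003, 2.941]
ft_force: [-1.1, -0.5, 0.2]
opening: 0.0004
grasp_force: 0.0
```

Emit:
carry_out([
  [[0, 0, 0], [0, 0, 0], 1],
  [[0, 0, 0], [0, 0, 0], 1],
  [[0, 0, 0], [0, 0, 0], 1],
])

```text
clock: 2.95
tool_pos: [0.4757, -0.1382, 0.0341]
tool_rot: [3.141, 0.002, 2.941]
ft_force: [0.1, 0.2, -1.1]
opening: 0.0004
grasp_force: 0.0
```

Emit:
carry_out([
  [[-1.2, 0, 0], [0, 0, 0], 1],
  [[-1.2, 0, 0], [0, 0, 0], 1],
  [[-1, 0, 0], [0, 0, 0], 1],
  [[0, 0, 0], [0, 0, 0], 1],
  [[0, 0, 0], [0, 0, 0], 1],
])

```text
clock: 3.45
tool_pos: [0.5079, -0.1448, 0.0323]
tool_rot: [-3.142, -0.001, 2.94]
ft_force: [0.7, -0.2, -0.8]
opening: 0.0004
grasp_force: 0.0
```

Emit:
carry_out([
  [[-0.2, 0, 0], [0, 0, 0], 1],
  [[-0.2, 0, 0], [0, 0, 0], 1],
  [[0, 0, 0], [0, 0, 0], 1],
  [[0, 0, 0], [0, 0, 0], 1],
])

```text
clock: 3.85
tool_pos: [0.5118, -0.1455, 0.0326]
tool_rot: [3.142, -0.0, 2.94]
ft_force: [-0.6, 1.0, -0.4]
opening: 0.0007
grasp_force: 0.0
```

Emit:
carry_out([
  [[-0.2, 0, 0], [0, 0, 0], 1],
  [[-0.1, 0, 0], [0, 0, 0], 1],
  [[0, 0, 0], [0, 0, 0], 1],
  [[0, 0, 0], [0, 0, 0], 1],
])

```text
clock: 4.25
tool_pos: [0.5147, -0.1462, 0.0325]
tool_rot: [-3.142, -0.0, 2.94]
ft_force: [0.3, 0.1, -0.5]
opening: 0.0003
grasp_force: 0.0
```

Emit:
carry_out([
  [[-0.2, 0, 0], [0, 0, 0], 1],
  [[0, 0, 0], [0, 0, 0], 1],
  [[0, 0, 0], [0, 0, 0], 1],
])

```text
clock: 4.55
tool_pos: [0.5167, -0.1466, 0.0325]
tool_rot: [-3.142, -0.0, 2.94]
ft_force: [0.3, -0.5, 0.0]
opening: 0.0004
grasp_force: 0.0
```

Emit:
carry_out([
  [[-0.2, 0, 0], [0, 0, 0], 1],
  [[0, 0, 0], [0, 0, 0], 1],
  [[0, 0, 0], [0, 0, 0], 1],
])

```text
clock: 4.85
tool_pos: [0.518, -0.1469, 0.0324]
tool_rot: [-3.141, -0.001, 2.94]
ft_force: [-4.1, 2.5, 2.4]
opening: 0.0005
grasp_force: 2.1
```

Emit:
carry_out([
  [[-0.2, 0, 0], [0, 0, 0], 1],
  [[0, 0, 0], [0, 0, 0], 1],
  [[0, 0, 0], [0, 0, 0], 1],
])

```text
clock: 5.15
tool_pos: [0.5201, -0.1473, 0.0324]
tool_rot: [-3.141, -0.001, 2.94]
ft_force: [-4.3, 1.3, 2.3]
opening: 0.0003
grasp_force: 2.3
```

Emit:
carry_out([
  [[-0.6, 0, 0], [0, 0, 0], 1],
  [[-0.6, 0, 0], [0, 0, 0], 1],
  [[-0.6, 0, 0], [0, 0, 0], 1],
  [[-0.6, 0, 0], [0, 0, 0], 1],
  [[0, 0, 0], [0, 0, 0], 1],
])

```text
clock: 5.65
tool_pos: [0.544, -0.1523, 0.0323]
tool_rot: [-3.141, -0.001, 2.94]
ft_force: [-5.2, 0.7, 2.0]
opening: 0.0001
grasp_force: 1.9
```

Emit:
carry_out([
  [[-0.5, 0, 0], [0, 0, 0], 1],
  [[-0.5, 0, 0], [0, 0, 0], 1],
  [[0, 0, 0], [0, 0, 0], 1],
  [[0, 0, 0], [0, 0, 0], 1],
])

```text
clock: 6.05
tool_pos: [0.5528, -0.1541, 0.0323]
tool_rot: [-3.141, -0.002, 2.94]
ft_force: [-6.4, 2.8, 3.5]
opening: 0.0005
grasp_force: 3.6
```

Emit:
carry_out([
  [[-0.4, 0, 0], [0, 0, 0], 1],
  [[-0.4, 0, 0], [0, 0, 0], 1],
  [[0, 0, 0], [0, 0, 0], 1],
  [[0, 0, 0], [0, 0, 0], 1],
])

```text
clock: 6.45
tool_pos: [0.5599, -0.1556, 0.0323]
tool_rot: [-3.141, -0.003, 2.94]
ft_force: [-8.2, 3.4, 5.7]
opening: 0.0005
grasp_force: 4.7
```

Emit:
carry_out([
  [[0.3, 0, 0], [0, 0, 0], 1],
  [[0.5, 0, 0], [0, 0, 0], 1],
  [[0.5, 0, 0], [0, 0, 0], 1],
  [[0, 0, 0], [0, 0, 0], 1],
  [[0, 0, 0], [0, 0, 0], 1],
])

```text
clock: 6.95
tool_pos: [0.5474, -0.153, 0.0322]
tool_rot: [-3.141, -0.002, 2.94]
ft_force: [-7.7, 2.2, 4.5]
opening: 0.0005
grasp_force: 3.7
```

Emit:
carry_out([
  [[0.2, 0, 0], [0, 0, 0], 1],
  [[0.2, 0, 0], [0, 0, 0], 1],
  [[0, 0, 0], [0, 0, 0], 1],
  [[0, 0, 0], [0, 0, 0], 1],
])

```text
clock: 7.35
tool_pos: [0.5461, -0.1523, 0.0329]
tool_rot: [3.141, 0.002, 2.941]
ft_force: [0.2, -0.0, 0.1]
opening: 0.0005
grasp_force: 0.0
```

Emit:
carry_out([
  [[0.5, 0, 0], [0, 0, 0], 1],
  [[0, 0, 0], [0, 0, 0], 1],
  [[0, 0, 0], [0, 0, 0], 1],
])

```text
clock: 7.65
tool_pos: [0.5402, -0.1513, 0.0326]
tool_rot: [-3.142, 0.0, 2.941]
ft_force: [0.0, -0.0, 0.6]
opening: 0.0002
grasp_force: 0.0
```

Emit:
carry_out([
  [[2.5, 0, 0], [0, 0, 0], 1],
  [[2.5, 0, 0], [0, 0, 0], 1],
  [[0, 0, -4], [0, 0, 0], 1],
  [[0, 0, -4], [0, 0, 0], 1],
  [[0, 0, -4], [0, 0, 0], 1],
])

```text
clock: 8.15
tool_pos: [0.491, -0.1414, 0.1542]
tool_rot: [-3.141, -0.0, 2.941]
ft_force: [2.7, 0.4, -0.7]
opening: 0.0003
grasp_force: 0.0
```

Emit:
carry_out([
  [[0, 0, 0], [0, 0, 0], 1],
  [[0, 0, 0], [0, 0, 0], 1],
  [[0, 0, 0], [0, 0, 0], 1],
])

```text
clock: 8.45
tool_pos: [0.4906, -0.1413, 0.1518]
tool_rot: [3.142, -0.001, 2.94]
ft_force: [0.1, 0.5, -0.7]
opening: 0.0004
grasp_force: 0.0
```

```bash
python3 - <<'E'
from h import *
out=[]
for n in("scene","side"):
    p,d=vision.grab_frame(n);q=np.load(f"pics/{n}0.npz")["p"]
    for a,im in(("before",q),("after",p)):
        hsv=cv2.cvtColor(im,cv2.COLOR_RGB2HSV)
        for nm,lo,hi in(("blue",(100,120,60),(125,255,255)),("yel",(25,150,120),(35,255,255)),("red",(0,180,90),(6,255,255))):
            m=cv2.inRange(hsv,lo,hi);m[:140]=0
            k,l,st,c=cv2.connectedComponentsWithStats(m)
            print(n,a,nm,[(ray(n,c[i],.066)[0,:2].round(4).tolist(),int(st[i,4])) for i in range(1,k) if st[i,4]>90])
        x,y=(140,150) if n=="scene" else (230,120)
        out.append(cv2.resize(im[y:y+130,x:x+170],None,fx=2,fy=2,interpolation=3))
cv2.imwrite("pics/chk.png",cv2.cvtColor(np.vstack([np.hstack(out[:2]),np.hstack(out[2:])]),cv2.COLOR_RGB2BGR))
E
```

```text
scene before blue [([0.5739, -0.1539], 554), ([1.0097, -0.3368], 1979), ([0.9781, 0.4605], 144)]
scene before yel [([0.5608, 0.2208], 595)]
scene before red [([0.6038, 0.3254], 169), ([0.6506, -0.0551], 142)]
scene after blue [([0.6033, -0.1597], 588), ([1.0096, -0.3369], 1980), ([0.9781, 0.4604], 145)]
scene after yel [([0.5608, 0.2208], 595)]
scene after red [([0.6038, 0.3253], 169), ([0.6504, -0.0551], 143)]
side before blue [([0.5734, -0.1533], 289), ([0.5194, -0.1222], 242)]
side before yel [([0.5606, 0.2208], 490), ([0.5146, 0.2171], 93)]
side before red [([0.6292, -0.0463], 97), ([0.5806, 0.3387], 130)]
side after blue [([0.6027, -0.1592], 280), ([0.5493, -0.1288], 207)]
side after yel [([0.5606, 0.2209], 487), ([0.5142, 0.2181], 95)]
side after red [([0.6291, -0.0462], 94), ([0.5815, 0.3382], 126)]
```

View pics/chk.png

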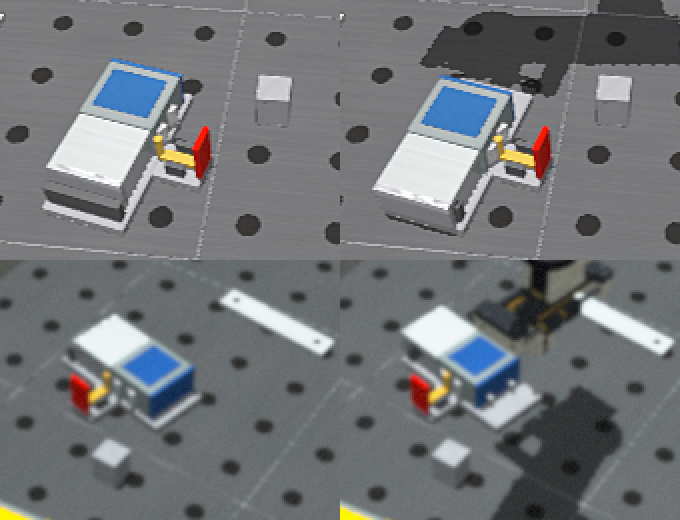

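The pictures show the blue slide about 30 mm further in (measured shift 29.9 mm in both views). The red tab is back where it started, and the yellow stop, steel block and flat bar are unmoved. The gripper is clear of everything.

```bash
python3 -c "
from station import workorder;print(workorder.hand_in())"
```

```text
the job is handed in; nothing more can be done
None
```

The blue stop is set on its middle catch: the slide measures about 30 mm in, with the pin back in. The yellow stop is still parked, the loose parts show no movement, and the job is handed in (no verdict was returned).

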